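# Third hand: hold a brake caliper against the sprung bench stop

### The job

Pick up the brake caliper that lies on the cork mat and hold it upright in the air with its blunt end, the one opposite the hose stub, square and centred against the rubber face of the sprung bench stop. Push it straight in until the stop's pointer stands between the two marks (about 9 newtons), never far beyond the second one, and finish while still gripping and pressing it there, so that the mechanic can screw the hose onto the stub. Leave the other caliper and the things round about where they are.

Things in the scene. Friction and masses are not known exactly. Their poses are not given: they have to be found in the camera images.
- caliper: Brake caliper on the mat: black block 30 (x) x 55 (y) x 36 (z) mm, about 0.11 kg; origin: centre of underside. +y end (y = 27 mm, 26 wide, z 0-30) is the flat blunt end; a thin silvery hose stub sticks out at -y. White piston caps, 15 mm wide, at x = +-15, y = -9 and 17, z = 18; bridge z 24-36, y -2 to 18, is 30 wide in x. Grip it from above across x at y about 6 mm.
- blunt_end (a point): Point in the middle of the caliper's blunt end: x = 0, y = +27, z = +15 mm in the caliper's frame, whose axes it shares.
- mat: Flat brown cork mat fixed on the bench, 130 x 110 mm, 4 mm thick; the caliper to use lies on it. Origin at the centre of its underside.
- other_caliper: A second caliper of the same shape and size that lies on the bare bench; it stays there. Origin at the centre of its underside, axes as those of the first.
- stand: Bench stop, fixed to the bench. Origin on the bench top below the face centre at rest; +x is the push direction. Base plate 155 x 100 x 10 mm, x -30 to 125. Aluminium spring block x 60 to 112 mm, 64 wide, top z = 98 mm, two black marks across its top at x = 74 and 84 mm. In front of it, on two sliding rods, the moving stop plate: 56 x 56 mm, 10 thick, z 44 to 100 mm.
- stop_face (a point): Centre of the rubber face (52 x 52 mm) of the moving stop plate, 72 mm above the bench; it moves with the plate; axes as those of the bench stop (the face looks to -x).
- stop (a joint): How far the stop plate is pushed in along the bench stop's +x, m: 0 at rest, 0.032 at its hard end. The springs need 0.6 N per mm from zero. The flat pointer on top of the plate (top z = 102 mm) has its tip at bench stop x = 64 mm at rest: on the first mark at 0.010 (6 N), on the second at 0.020 (12 N).
- grease_jar: Bystander: round jar, 54 mm wide, 70 mm high. Origin at the centre of its underside.
- pad_spacer: Bystander: small pad spacer, 16 x 39 x 9 mm. Origin at the centre of its underside.
- mini_torch: Bystander: black pocket torch lying down, 25 x 96 x 25 mm. Origin at the centre of its underside.
- hex_t2: Bystander: T-handled hex key lying down, 136 x 76 x 19 mm. Origin at the centre of its underside.
- pedal: Bystander: flat pedal lying down, 78 x 94 x 22 mm. Origin at the centre of its underside.

How it is judged (in metres and radians):
On the way, in this order (a step that is already met when the one before it is completed fails the run):
1. the caliper is lifted clear of the mat and is not yet on the stop (height (world z) of caliper above 0.03 m and value of joint stop below 0.004 m and contact force between the fingers and caliper above 2 N and contact force between caliper and stand below 0.5 N), for 0.1 s.
2. the gripped caliper is pressed on the stop with the pointer between the marks, steadily for a second (value of joint stop between 0.01 and 0.02 m and contact force between caliper and stand between 4.5 and 14 N and contact force between the fingers and caliper above 2 N and y of blunt_end in the frame of stop_face between -0.012 and 0.012 m and z of blunt_end in the frame of stop_face between -0.012 and 0.012 m and x of blunt_end in the frame of stop_face between -0.008 and 0.008 m and angle between the y axis of caliper and the x axis of stand, either way round below 0.2 rad and angle between caliper's own z axis and vertical below 0.2 rad and height (world z) of caliper above 0.035 m and linear speed of caliper below 0.02 m/s), for 1 s.
At the end, for the whole second after the job is handed in: Caliper gripped, pushing the stop in 10 to 20 mm (4.5 to 14 N); middle of its blunt end within 12 mm of the face centre sideways and in height, within 8 mm of the face; square and upright within 0.2 rad; underside over 35 mm above the bench; slower than 20 mm/s (all of step 2); the arm keeps its last pose, push and grip.
It fails at once if the stop is pushed far beyond the second mark (over 27 mm) or the caliper strikes it with over 25 N (value of joint stop above 0.027 m or contact force between caliper and stand above 25 N).
It fails at once if the other caliper or a bystander is moved by more than 30 mm (distance of any of other_caliper, grease_jar, pad_spacer, mini_torch, hex_t2, pedal from where it was at the start of the episode above 0.03 m).
It also fails if it takes over 42 s, if anything falls off the work surface, if the arm or the gripper's body presses on something with over 40 N, if the wrist force passes 120 N, or if a joint passes its speed limit or range.

### The arm

A 6-joint arm with a two-finger parallel gripper is mounted at the origin on a cart in front of the work surface, level with it; the furniture and walls round the work are solid. World frame = base frame: x ahead of the robot, y to its left, z up, the work surface at z = 0. Lengths are in mm, angles in rad, forces in N, time in s.
With the tool pointing down it reaches from about 350 to 775 mm from the base axis. Payload 7.3 kg.
Tool frame: the origin (TCP) lies at the very end of the fingers, on their centre line; the grasp point (between the pads) lies 19 mm behind it (bot.tcp_to_grasp is the distance from the TCP to the grasp point, in mm); z points along the fingers, y is the direction in which the jaws open and shut (so a half turn about z gives the same grasp; the last joint's range is limited). The gripper opens to 92 mm and grips with 3 to 60 N. Pads are 19 mm wide; open, the fingers measure 130 mm over their backs; the gripper's body (75 mm by 190 mm) begins 47 mm behind the grasp point.
Start: joints at [1.062, 0.342, 1.524, -0, 1.275, -0.146], TCP at [186.306, 490.851, 226.741] pointing down, gripper open.
Joint ranges: [-2.53, 2.53], [-0.77, 2.02], [0.04, 2.7], [-1, 4.14], [0.28, 2.66], [-3.11, 3.11]. Speed limits (rad/s): [2.57, 2.57, 3.14, 3.14, 3.14, 3.14].

### API

Orientations are given as [roll, pitch, yaw] about the fixed x, y, z axes, in that order (R = Rz(yaw) Ry(pitch) Rx(roll)).
In Python, from plant import bot gives the robot as it stands. The module is installed in compiled form; this text tells all that it offers.
- The arm moves only by the tool carry_out, never from a script. Its argument "motion" is a list of rows, each a list of 5 numbers: the closure, from 0 (fully open) to 1 (shut), then the shift along the tool's x, y, z in mm, then the turn about the tool's z in degrees. In form: [[claw, dx, dy, dz, spin], ...]. A call has 1 to 10 rows; each row is the pose to reach, as a shift and turn from the pose measured when the call began, along the tool's axes at that moment; what a row does not reach only later rows make up. A row lasts 1/8 s, in which the tool goes at most 62.5 mm and 10.7 degrees, less where a joint would pass 70% of its speed; a pose out of reach is approached as far as the arm can. A call with a gripper value outside its range is refused whole. The fingers move at their own pace and stop on an object; the grip force is fixed at half the most. Time passes only in rows, so rows that repeat a pose let the fingers close. It gives the time, the measured TCP pose, the force and the opening at its end, in the units of the state.
- bot.get_obs(): the state, without advancing time (a new reading comes with each control period).
- bot.capture(name): name is "side" or "top" or "wrist"; returns a dict with "color" (420x560x3 uint8, red, green, blue), "depth" (420x560 float32, mm along the optical axis (not along the pixel's ray), 0 where there is no reading), "K" (3x3 intrinsics, pixels), "k1" (the pictures are not rectified: a ray, as slopes to the right and down, at radius r is drawn at 1 + k1 r^2 times it, then the intrinsics apply), "camera_from_world" (4x4, takes a point from world to camera coordinates). Camera axes: x right, y down, z forward; pixel columns grow to the right and rows downward; lengths in mm; the calibration is good to about 2 mm. A picture is of the moment at which its call begins.
- bot.close_job(): hands the job in, once; it reports no verdict.
The state is a dict: "time": time; "joint_positions": joint angles; "dq": joint speeds; "tau": joint torques, N m; "tool_pos": TCP position; "tcp_rot": TCP orientation; "contact_force": force on the tool from outside, world axes, zero at the start; "moment": the same for the moment, N m; "grip_width": finger opening in mm.
Only numpy, scipy, OpenCV 4.12 (cv2) and the standard library are available. Lean on these libraries where they do the work, as an engineer would, in place of code of your own. Each camera call takes 0.05 s, during which the arm holds its last target.

## Working session

There is one attempt and no reset: what is moved stays moved. The work goes in short steps, Python scripts to look and compute and a tool call to move; the robot and the scene stay as the last step left them, time stands still between calls to the robot, and variables do not carry over. Pictures are saved under pics/ and viewed, and the job is handed in when it is done.

Besides the shell and the picture viewer there is one more tool, called after "Call:" as name(argument=value, ...), one argument or row to a line, values as JSON. carry_out: Moves the arm, as the interface text tells. Its arguments: {"type":"object","properties":{"motion":{"type":"array","items":{"type":"array","items":{"type":"number"}}}},"required":["motion"]}

```bash
mkdir -p pics
python3 - <<'E'
from plant import bot
import cv2,numpy as np
print(bot.get_obs())
for n in ("side","top","wrist"):
    c=bot.capture(n); cv2.imwrite(f"pics/{n}0.png",c["color"][:,:,::-1]); np.savez(f"{n}0.npz",**c)
    print(n,c["K"].tolist(),c["k1"],np.round(c["camera_from_world"],3).tolist())
E
```

```text
{'time': 0.0, 'joint_positions': array([ 1.06200431e+00,  3.42686776e-01,  1.52503778e+00,  1.42836601e-05,
        1.27541036e+00, -1.46042272e-01]), 'dq': array([ 0.00047044,  0.00055395,  0.00021664,  0.00025032, -0.00063585,
        0.00063401]), 'tau': array([ 9.06045370e-04, -4.31230438e+01, -2.44230151e+01,  7.18078692e-02,
        5.57597622e-02, -1.14620548e-04]), 'tool_pos': array([186.08315784, 490.46585972, 226.05638244]), 'tcp_rot': array([-3.14006880e+00, -2.37948612e-04,  2.77883856e+00]), 'contact_force': array([-0.07346768, -0.58703603, -0.22584566]), 'moment': array([-0.00792271,  0.04960898,  0.024831  ]), 'grip_width': 92.23170440596786}
side [[467.6053333324364, 0.0, 282.2151947006409], [0.0, 467.6053333324364, 215.92056339013334], [0.0, 0.0, 1.0]] -0.08326171508069143 [[-1.0, -0.002, -0.008, 536.17], [0.005, 0.633, -0.774, 60.098], [0.006, -0.774, -0.633, 1581.855], [0.0, 0.0, 0.0, 1.0]]
top [[432.1080793001561, 0.0, 281.4021438917356], [0.0, 432.1080793001561, 206.73395981837643], [0.0, 0.0, 1.0]] -0.023214363736484372 [[-0.011, -1.0, -0.005, 10.366], [-0.981, 0.012, -0.192, 580.641], [0.192, 0.003, -0.981, 1090.504], [0.0, 0.0, 0.0, 1.0]]
wrist [[377.6824530219828, 0.0, 281.05268425188694], [0.0, 377.6824530219828, 207.45225705105753], [0.0, 0.0, 1.0]] -0.08296464164269911 [[0.355, 0.935, -0.0, -525.462], [0.903, -0.343, 0.258, -32.425], [0.241, -0.092, -0.966, 389.217], [0.0, 0.0, 0.0, 1.0]]
```

View pics/top0.png

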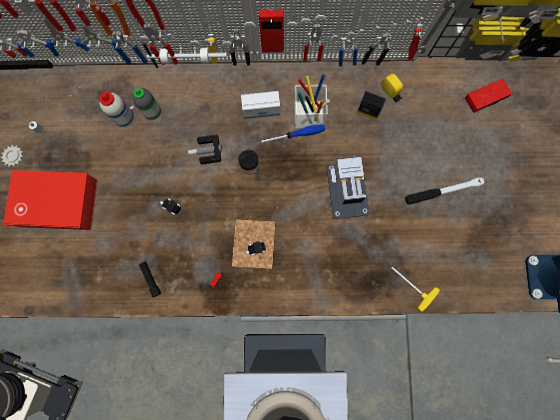

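View pics/side0.png

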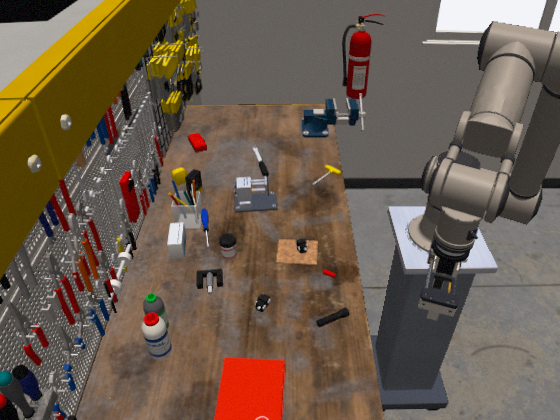

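View pics/wrist0.png

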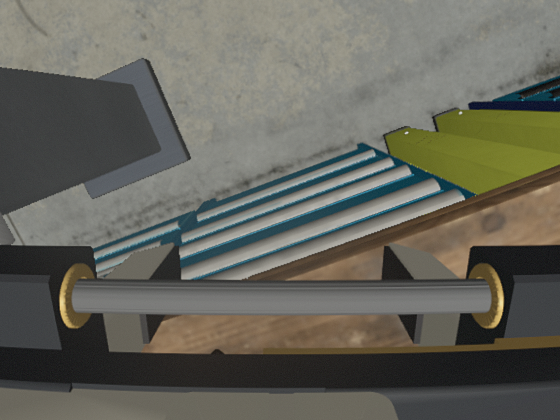

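The top view shows the mat at about (255,245) with the caliper at (257,247). The stop is at (348,188), the other caliper at (171,206) and the jar at (248,160). I'll zoom in on these next.

```bash
cat > h.py <<'E'
import numpy as np,cv2
def ray(c,px):
    K=c["K"];k1=float(c["k1"])
    d=np.array([(px[0]-K[0,2])/K[0,0],(px[1]-K[1,2])/K[1,1]]);s=d.copy()
    for _ in range(20): s=d/(1+k1*(s@s))
    T=np.asarray(c["camera_from_world"]);R=T[:3,:3];o=-R.T@T[:3,3]
    return o,R.T@np.array([s[0],s[1],1.])
def onz(c,px,z):
    o,d=ray(c,px);return o+d*(z-o[2])/d[2]
def proj(c,P):
    T=np.asarray(c["camera_from_world"]);p=T[:3,:3]@np.asarray(P,float)+T[:3,3];s=p[:2]/p[2]
    s=s*(1+float(c["k1"])*(s@s));K=c["K"];return np.array([K[0,0]*s[0]+K[0,2],K[1,1]*s[1]+K[1,2]])
def crop(c,x0,y0,x1,y1,f,name):
    im=cv2.resize(c["color"][y0:y1,x0:x1,::-1],None,fx=f,fy=f,interpolation=cv2.INTER_CUBIC);cv2.imwrite(name,im)
E
python3 - <<'E'
from h import *
c=dict(np.load("top0.npz"))
crop(c,225,212,285,272,10,"pics/t_mat.png")
crop(c,315,145,395,225,7,"pics/t_stop.png")
c2=dict(np.load("side0.npz"));crop(c2,220,165,340,255,6,"pics/s_all.png")
for p in [(257,247),(348,190),(171,206)]:
  print(onz(c,p,20))
E
```

```text
[478.19330266  70.47815508  20.        ]
[ 632.5670519  -180.77460224   20.        ]
[593.63631503 306.87265578  20.        ]
```

View pics/t_mat.png

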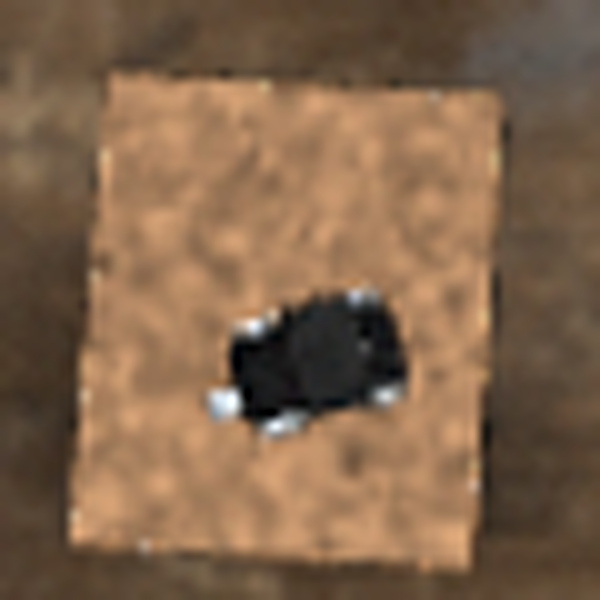

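View pics/t_stop.png

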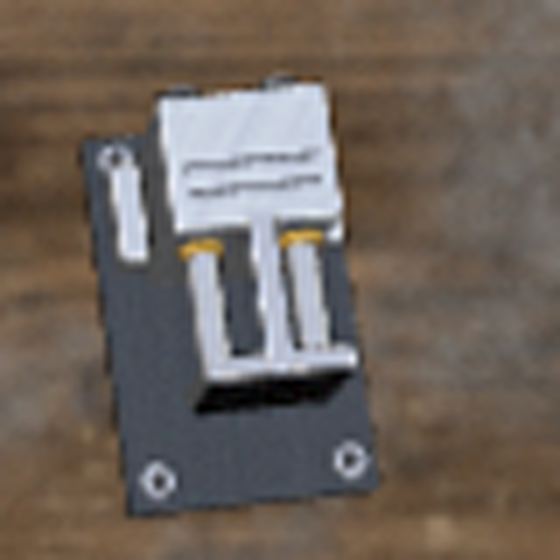

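View pics/s_all.png

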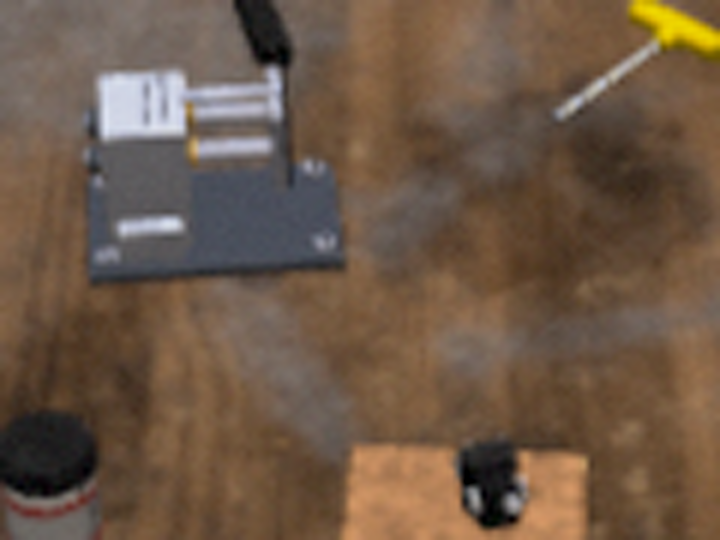

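The caliper's stub points left and slightly down (crop 221,402), so its blunt end faces right. The stop faces the robot, with the spring block away from it.

Run:
```python
from h import *
c=dict(np.load("top0.npz"))
o,_=ray(c,(280,210));print("cam",o)
f=lambda pts,x0,y0,s,z:[np.round(onz(c,((p[0]+.5)/s-.5+x0,(p[1]+.5)/s-.5+y0),z),1)[:2] for p in pts]
A=f([(250,327),(363,298),(285,425),(388,395)],225,212,10,22);print("caps",A)
S=f([(221,402)],225,212,10,16);print("stub",S)
v=(A[1]-A[0]+A[3]-A[2])/2;th=np.arctan2(v[1],v[0]);m=np.mean(A,0);u=v/np.linalg.norm(v)
print("ydir deg",np.degrees(th),"len(26)",np.linalg.norm(v),"width",np.linalg.norm((A[2]-A[0]+A[3]-A[1])/2),"origin",m-4*u,"grip",m+2*u)
P=f([(82,138),(130,515),(380,490)],315,145,7,10);print("plate",P, np.linalg.norm(P[0]-P[1]),np.linalg.norm(P[1]-P[2]))
d=P[0]-P[1];print(np.degrees(np.arctan2(d[1],d[0])));e=P[1]-P[2];print(np.degrees(np.arctan2(e[1],e[0]))-90)
B=f([(157,98),(328,84),(342,218),(178,232)],315,145,7,98);print("block",B)
mid1=(B[0]+B[1])/2;mid2=(B[2]+B[3])/2;d=mid1-mid2;print(np.degrees(np.arctan2(d[1],d[0])),np.linalg.norm(d))
u=d/np.linalg.norm(d);print("origin from block",(mid1+mid2)/2-86*u)
e=(B[0]-B[1]+B[3]-B[2])/2;print(np.linalg.norm(e),np.degrees(np.arctan2(e[1],e[0]))-90)
u=np.array([np.cos(np.arctan2(P[0][1]-P[1][1],P[0][0]-P[1][0])),np.sin(np.arctan2(P[0][1]-P[1][1],P[0][0]-P[1][0]))])
print("origin from plate front",(P[1]+P[2])/2+30*u)
```

```text
cam [3.60726365e+02 2.27322979e-01 1.18166212e+03]
caps [array([485.6,  90.4]), array([493.1,  60. ]), array([459.2,  81. ]), array([466.9,  53.3])]
stub [array([466.1,  98.6])]
ydir deg -75.33898886941338 len(26) 30.02769554927584 width 27.504408737509742 origin [475.1876013   75.04476083] grip [476.70619935  69.24011959]
plate [array([ 710. , -124.3]), array([ 556. , -138.2]), array([ 564.8, -236.9])] 154.62603273705238 99.09152335089013
5.157526660091703
5.094966256549711
block [array([ 698.9, -143.4]), array([ 703.6, -207.5]), array([ 651.8, -210.2]), array([ 647.2, -149.3])]
4.749897301213783 51.928340046645054
origin from block [ 589.67035402 -184.72135223]
62.67274128359153 4.254966626987013
origin from plate front [ 590.27853933 -184.8531708 ]
```

```bash
cat >> h.py <<'E'
def rel(obs,target,yawdeg):
    from scipy.spatial.transform import Rotation as Ro
    R=Ro.from_euler('xyz',obs["tcp_rot"]).as_matrix()
    d=R.T@(np.asarray(target,float)-obs["tool_pos"])
    y=np.degrees(obs["tcp_rot"][2]);s=-((yawdeg-y+180)%360-180)
    return np.round(d,1),round(s,2)
E
python3 - <<'E'
from h import *
from plant import bot
print(rel(bot.get_obs(),[477,69,170],104.7))
E
```

```text
(array([-421.5, -290.8,   56.5]), np.float64(54.51))
```

Call:
carry_out(
  motion=[
    [0,-30,-20,4,5],
    [0,-80,-55,10,12],
    [0,-130,-90,18,20],
    [0,-180,-125,25,28],
    [0,-230,-160,32,36],
    [0,-280,-195,40,44],
    [0,-330,-230,46,50],
    [0,-375,-260,52,54.5],
    [0,-408,-282,56,54.5],
    [0,-421,-291,56,54.5],
  ],
)

```text
time: 1.4
tool_pos: [477.1, 67.3, 169.9]
tcp_rot: [-3.14, 0.001, 1.825]
contact_force: [0.1, 0.1, -0.2]
grip_width: 92.0
```

Run:
```python
from h import *
from plant import bot
o=bot.get_obs();print(o["time"],o["tool_pos"],o["tcp_rot"],o["dq"].round(2),o["contact_force"])
for n in ("wrist","top"):
    c=bot.capture(n); cv2.imwrite(f"pics/{n}1.png",c["color"][:,:,::-1]); np.savez(f"{n}1.npz",**c)
    print(np.round(c["camera_from_world"],3).tolist())
print(bot.get_obs()["tool_pos"])
```

```text
1.4 [477.06544896  67.34438315 169.91799411] [-3.13982446e+00  6.11234992e-04  1.82511651e+00] [-0.18  0.08 -0.12  0.01  0.06 -0.21] [ 0.0700704   0.0648447  -0.18493031]
[[0.968, 0.251, -0.002, -479.186], [0.243, -0.935, 0.258, -70.318], [0.063, -0.25, -0.966, 321.569], [0.0, 0.0, 0.0, 1.0]]
[[-0.011, -1.0, -0.005, 10.366], [-0.981, 0.012, -0.192, 580.641], [0.192, 0.003, -0.981, 1090.504], [0.0, 0.0, 0.0, 1.0]]
[476.78930508  68.33984874 170.26330818]
```

View pics/wrist1.png

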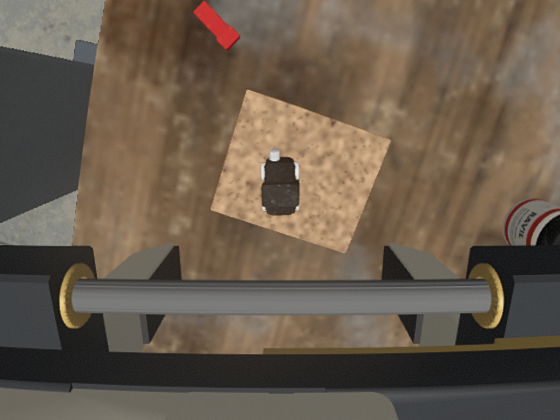

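Run:
```python
from h import *
c=dict(np.load("wrist1.npz"))
crop(c,245,140,320,225,8,"pics/w1z.png")
g=cv2.cvtColor(c["color"],cv2.COLOR_RGB2GRAY);m=np.zeros_like(g);m[140:225,245:320]=(g[140:225,245:320]<60)*255
m=cv2.morphologyEx(m,cv2.MORPH_OPEN,np.ones((3,3)))
k=max(cv2.findContours(m,0,2)[0],key=cv2.contourArea);r=cv2.minAreaRect(k);print(r,cv2.boxPoints(r).tolist())
```

```text
((281.817138671875, 171.4260711669922), (34.24568557739258, 29.442550659179688), 3.5763344764709473) [[263.8093566894531, 185.0505828857422], [265.6459045410156, 155.6653594970703], [299.8249206542969, 157.8015594482422], [297.9883728027344, 187.18678283691406]]
```

View pics/w1z.png

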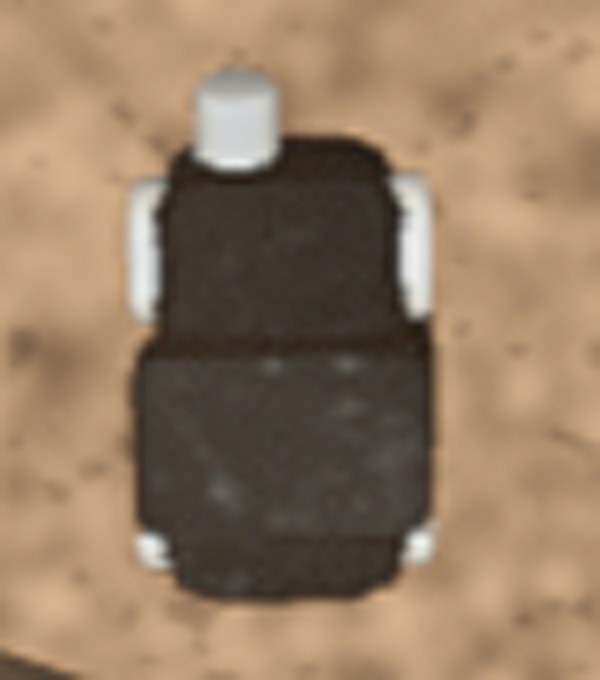

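Run:
```python
from h import *
c=dict(np.load("wrist1.npz"))
f=lambda p,z:onz(c,((p[0]+.5)/8-.5+245,(p[1]+.5)/8-.5+140),z)[:2]
bt=[f(p,40) for p in [(148,355),(430,350),(432,532),(142,535)]]
print(np.round(bt,1));m=np.mean(bt,0)
v=(bt[2]+bt[3]-bt[0]-bt[1])/2;w=(bt[1]+bt[2]-bt[0]-bt[3])/2
print(m,np.linalg.norm(v),np.linalg.norm(w),np.degrees(np.arctan2(v[1],v[0])),np.degrees(np.arctan2(w[1],w[0]))-90)
b=f((288,600),34);s=f((238,165),20);cp=(f((130,248),22)+f((430,248),22))/2;print("blunt",b,"cap -9 mid",cp)
u=m-cp;th=np.arctan2(u[1],u[0]);print(np.degrees(th),np.linalg.norm(u),"(17)")
for t in (-75.3,):
  u=np.array([np.cos(np.radians(t)),np.sin(np.radians(t))]);print("y6 point:",m-2*u,b-21*u,cp+15*u)
```

```text
[[461.1  75.4]
 [487.5  82.7]
 [492.5  65.2]
 [464.9  57.7]]
[476.51087041  70.23343093] 18.176774670820492 27.99198572104863 -76.07332050877872 -74.59923808569292
blunt [480.92612968  53.15966618] cap -9 mid [471.56308202  85.8522911 ]
-72.42268678956134 16.383815284464756 (17)
y6 point: [476.00335452  72.16796643] [475.59721285  73.47228899] [475.36945119  71.34327481]
```

Run:
```python
from h import *
from plant import bot
o=bot.get_obs();print(rel(o,[475.8,72,8],104.7))
c=dict(np.load("top0.npz"));print(onz(c,(216,280),5))
```

```text
(array([  3.9,   0.2, 162.3]), np.float64(-0.09))
[392.06707586 181.84909887   5.        ]
```

Call:
carry_out(
  motion=[
    [0,2,0,20,0],
    [0,4,0,50,0],
    [0,4,0,80,0],
    [0,4,0,110,0],
    [0,4,0,130,0],
    [0,4,0,145,0],
    [0,4,0,155,0],
    [0,4,0,160,0],
    [0,4,0,162,0],
    [0,4,0,162,0],
  ],
)

```text
time: 2.75
tool_pos: [475.9, 72.0, 8.5]
tcp_rot: [-3.141, 0.001, 1.826]
contact_force: [-0.2, -0.1, -0.2]
grip_width: 91.8
```

Run:
```python
from h import *
from plant import bot
o=bot.get_obs();print(o["time"],o["tool_pos"],o["tcp_rot"],o["contact_force"])
c=bot.capture("wrist"); cv2.imwrite("pics/wrist2.png",c["color"][:,:,::-1])
```

```text
2.75 [475.85998242  72.01766817   8.54490359] [-3.14096357e+00  7.85990746e-04  1.82567176e+00] [-0.20290249 -0.13847634 -0.21637004]
```

View pics/wrist2.png

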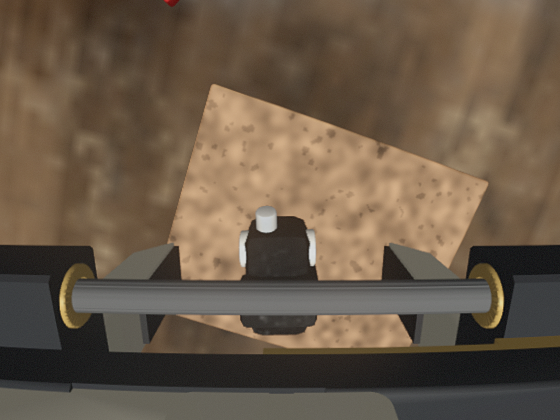

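The caliper sits centred between the open fingers (about 245–315 px) at the right depth, so I'll close.

Call:
carry_out(
  motion=[
    [0.4,0,0,0,0],
    [0.7,0,0,0,0],
    [1,0,0,0,0],
    [1,0,0,0,0],
    [1,0,0,0,0],
    [1,0,0,0,0],
    [1,0,0,0,0],
    [1,0,0,0,0],
  ],
)

```text
time: 3.8
tool_pos: [475.8, 72.0, 8.6]
tcp_rot: [-3.141, 0.001, 1.826]
contact_force: [-1.9, 0.3, -0.4]
grip_width: 30.1
```

Call:
carry_out(
  motion=[
    [1,0,0,-5,0],
    [1,0,0,-15,0],
    [1,0,0,-30,0],
    [1,0,0,-50,0],
    [1,0,0,-70,0],
    [1,0,0,-85,0],
    [1,0,0,-95,0],
    [1,0,0,-100,0],
    [1,0,0,-100,0],
  ],
)

```text
time: 4.92
tool_pos: [475.9, 72.1, 108.8]
tcp_rot: [-3.141, 0.001, 1.826]
contact_force: [-0.2, 0.2, -1.9]
grip_width: 30.1
```

Run:
```python
from h import *
from plant import bot
o=bot.get_obs();print(o["time"],o["tool_pos"],o["tcp_rot"],o["contact_force"],o["grip_width"])
for n in ("wrist","side"):
  c=bot.capture(n); cv2.imwrite(f"pics/{n}3.png",c["color"][:,:,::-1]);np.savez(f"{n}3.npz",**c)
crop(c,220,165,340,255,6,"pics/s3.png")
# target approach: blunt end 60mm short of the face, stand (590,-185), 5 deg
u=np.array([np.cos(np.radians(5)),np.sin(np.radians(5))])
for gap in (60,0,-15):
  p=np.array([590,-185.])-u*(21+gap);print(gap,p,rel(o,[p[0],p[1],61.5],185))
```

```text
4.925 [475.87057536  72.10065804 108.79942219] [-3.14123100e+00  8.32233967e-04  1.82564449e+00] [-0.21007158  0.15312618 -1.87812273] 30.079985387645642
60 [ 509.30822945 -192.05961516] (array([-264. ,  -34.2,   47.5]), np.float64(-80.4))
0 [ 569.07991134 -186.8302706 ] (array([-274. ,   24.9,   47.5]), np.float64(-80.4))
-15 [ 584.02283181 -185.52293446] (array([-276.5,   39.7,   47.5]), np.float64(-80.4))
```

View pics/wrist3.png

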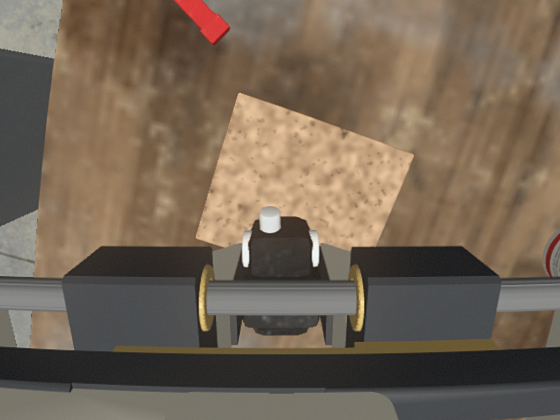

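View pics/side3.png

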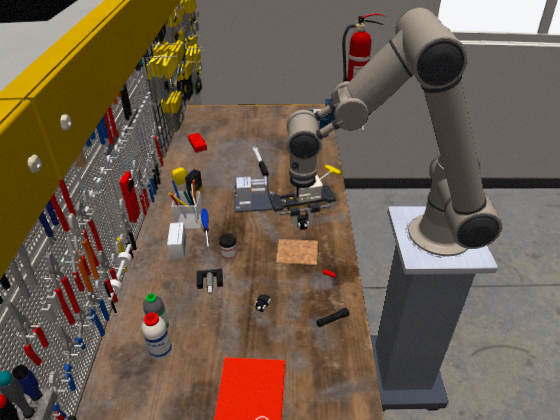

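The caliper is held square and level (wrist view: body 248–318 px). Next I'll move to about 60 mm in front of the stop face while turning.

Call:
carry_out(
  motion=[
    [1,-10,-1,0,-4],
    [1,-35,-4,2,-12],
    [1,-70,-9,8,-21],
    [1,-105,-14,16,-30],
    [1,-140,-18,24,-40],
    [1,-175,-23,32,-50],
    [1,-210,-27,38,-60],
    [1,-240,-31,43,-70],
    [1,-258,-33,46,-77],
    [1,-264,-34,47,-80.4],
  ],
)

```text
time: 6.28
tool_pos: [508.7, -193.1, 60.3]
tcp_rot: [-3.142, -0.003, -3.053]
contact_force: [-1.1, 0.1, -1.0]
grip_width: 30.2
```

Run:
```python
from h import *
from plant import bot
for n in ("wrist","top","side"):
  c=bot.capture(n); cv2.imwrite(f"pics/{n}4.png",c["color"][:,:,::-1]);np.savez(f"{n}4.npz",**c)
  if n=="top": crop(c,305,145,405,225,7,"pics/t4.png")
  if n=="side": crop(c,220,150,340,240,6,"pics/s4.png")
o=bot.get_obs();print(o["time"],o["tool_pos"],o["tcp_rot"],o["contact_force"],o["grip_width"],o["joint_positions"])
```

```text
6.425 [ 508.68177452 -191.99900248   60.65149021] [ 3.14148606e+00 -2.67935763e-03 -3.05609006e+00] [-0.75834419 -0.17860833 -1.22521181] 30.12951720985026 [-5.01070633e-01  5.63484154e-01  1.67707309e+00 -1.77526814e-03
  9.03326659e-01 -2.15626892e+00]
```

View pics/wrist4.png

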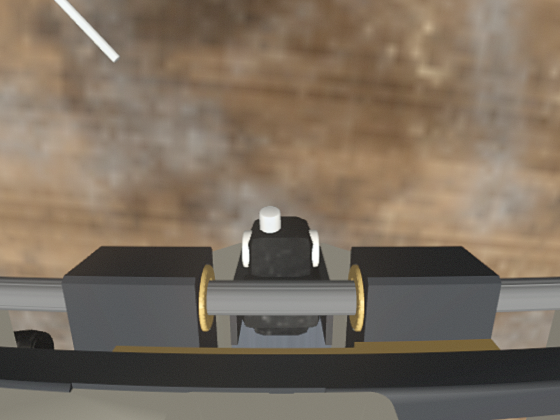

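View pics/t4.png

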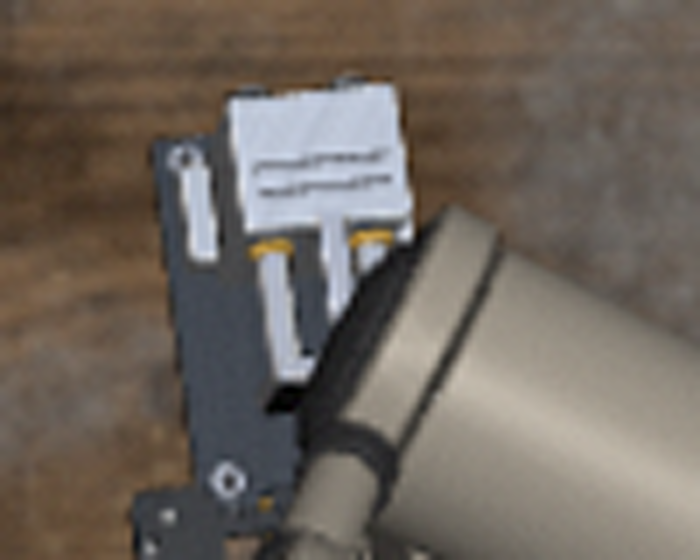

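View pics/s4.png

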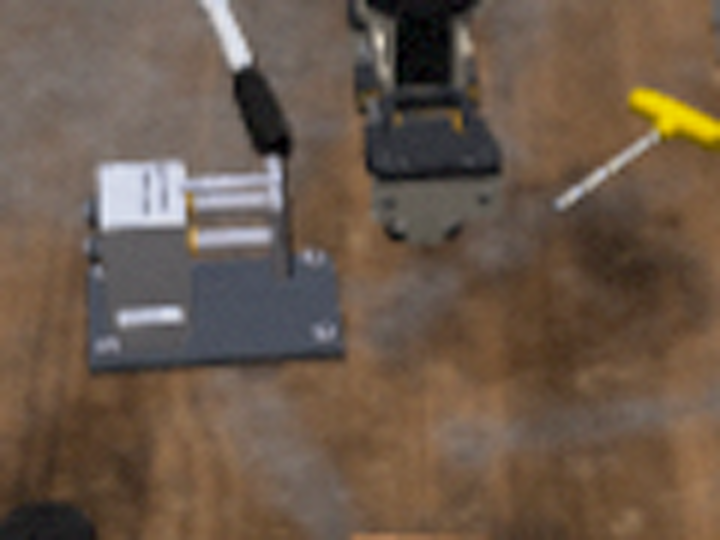

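Clear of the stop, and the side view shows the plate face at crop x≈290. I'll check the stop's pose in the side view, then plan the approach.

Run:
```python
from h import *
from plant import bot
c=dict(np.load("side4.npz"))
f=lambda p,z:onz(c,((p[0]+.5)/6-.5+220,(p[1]+.5)/6-.5+150),z)[:2]
a=f((345,349),10);b=f((90,366),10);print(a,b,np.linalg.norm(a-b),np.degrees(np.arctan2(*(b-a)[::-1])))
u=np.array([np.cos(np.radians(5)),np.sin(np.radians(5))]);n=np.array([-u[1],u[0]])
print("origin est",a+30*u-50*n)
o=bot.get_obs()
for gap in (6,0,-15):
  p=np.array([590,-185.])-u*(21+gap);print(gap,p,rel(o,[p[0],p[1],61.5],185))
```

```text
[ 554.80147876 -133.74537005] [ 706.7775692  -118.71225919] 152.7178001624194 5.649183930817403
origin est [ 589.04510684 -180.94043267]
6 [ 563.10274315 -187.35320505] (array([-54.6,  -0. ,  -1. ]), np.float64(-0.1))
0 [ 569.07991134 -186.8302706 ] (array([-60.6,  -0. ,  -1. ]), np.float64(-0.1))
-15 [ 584.02283181 -185.52293446] (array([-75.6,   0. ,  -1.1]), np.float64(-0.1))
```

Call:
carry_out(
  motion=[
    [1,-4,0,-1,0],
    [1,-12,0.5,-1,0],
    [1,-22,1,-1,0],
    [1,-31,1,-1,0],
    [1,-38,1,-1,0],
    [1,-43,1,-1,0],
    [1,-47,1,-1,0],
    [1,-50,1,-1,0],
    [1,-52,1,-1,0],
    [1,-52,1,-1,0],
  ],
)

```text
time: 7.68
tool_pos: [560.5, -186.6, 61.5]
tcp_rot: [3.142, -0.003, -3.056]
contact_force: [0.5, 0.2, -0.9]
grip_width: 30.0
```

Run:
```python
from h import *
from plant import bot
c=bot.capture("side"); cv2.imwrite("pics/side5.png",c["color"][:,:,::-1]);np.savez("side5.npz",**c)
crop(c,220,150,340,240,6,"pics/s5.png")
o=bot.get_obs();print(o["time"],o["tool_pos"],o["tcp_rot"],o["contact_force"],o["grip_width"])
```

```text
7.725 [ 560.34851795 -186.58850122   61.50132047] [ 3.14149377e+00 -2.72930116e-03 -3.05614063e+00] [-0.41701593  0.32373543 -1.79298753] 30.27663262335836
```

View pics/s5.png

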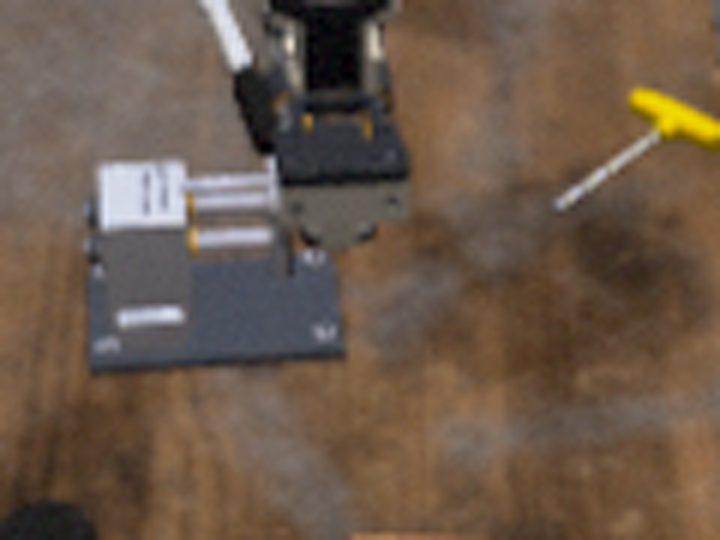

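Call:
carry_out(
  motion=[
    [1,-1,0,0,0],
    [1,-3,0,0,0],
    [1,-5,0,0,0],
    [1,-7,0,0,0],
    [1,-9,0,0,0],
    [1,-11,0,0,0],
    [1,-12.5,0,0,0],
    [1,-14,0,0,0],
    [1,-14,0,0,0],
    [1,-14,0,0,0],
  ],
)

```text
time: 8.98
tool_pos: [574.1, -185.3, 61.4]
tcp_rot: [3.141, -0.003, -3.056]
contact_force: [-3.4, -0.2, 1.0]
grip_width: 30.2
```

Run:
```python
from h import *
from plant import bot
o=bot.get_obs();print(o["time"],o["tool_pos"],o["tcp_rot"],o["contact_force"],o["grip_width"])
```

```text
8.975 [ 574.05050947 -185.34857289   61.4416984 ] [ 3.14127655 -0.00318861 -3.0561336 ] [-3.40680272 -0.15744812  1.00370673] 30.191603239422193
```

Contact is confirmed at about 3.4 N (roughly 5 mm of travel), so about 10 mm more should do.

Call:
carry_out(
  motion=[
    [1,-1.5,0,0,0],
    [1,-3,0,0,0],
    [1,-4.5,0,0,0],
    [1,-6,0,0,0],
    [1,-7.5,0,0,0],
    [1,-9,0,0,0],
    [1,-10,0,0,0],
    [1,-10,0,0,0],
    [1,-10,0,0,0],
    [1,-10,0,0,0],
  ],
)

```text
time: 10.22
tool_pos: [582.8, -184.5, 61.5]
tcp_rot: [3.141, -0.006, -3.056]
contact_force: [-9.1, -0.0, 5.6]
grip_width: 30.2
```

Run:
```python
from h import *
from plant import bot
o=bot.get_obs();print(o["time"],o["tool_pos"],o["tcp_rot"],o["contact_force"],o["moment"],o["grip_width"])
for n in ("side","wrist","top"):
  c=bot.capture(n); cv2.imwrite(f"pics/{n}6.png",c["color"][:,:,::-1]);np.savez(f"{n}6.npz",**c)
  if n=="side": crop(c,220,150,310,220,8,"pics/s6.png")
  if n=="top": crop(c,315,145,395,225,7,"pics/t6.png")
o=bot.get_obs();print(o["time"],o["tool_pos"],o["contact_force"])
```

```text
10.225 [ 582.75596831 -184.49839888   61.46216389] [ 3.14071322 -0.00596761 -3.05602945] [-9.05269997 -0.0122113   5.58995365] [-0.0382091   1.37582018  0.02451681] 30.159713251743923
10.375 [ 582.73511791 -184.48623882   61.43975722] [-9.16783666 -0.49210148  5.29988904]
```

View pics/s6.png

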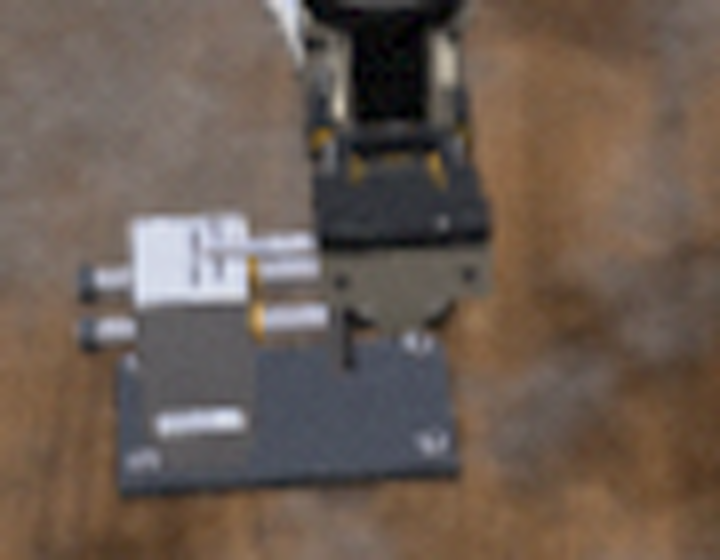

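View pics/wrist6.png

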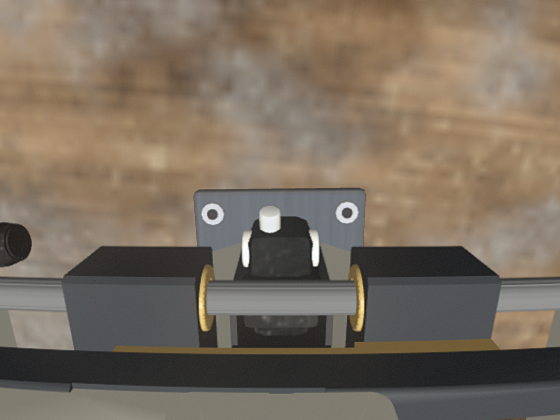

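View pics/t6.png

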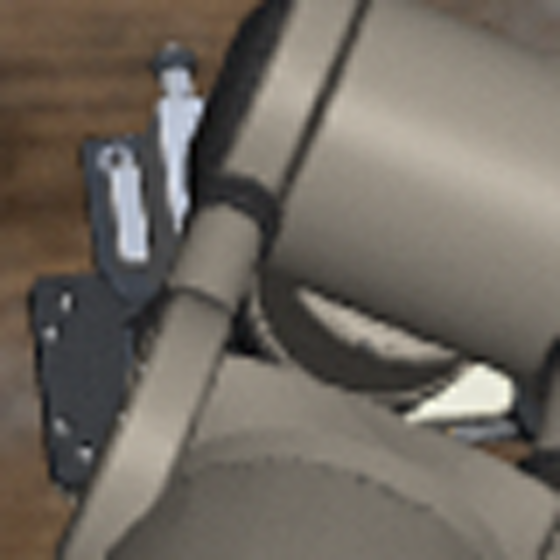

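Pointer tip (crop x≈208) sits midway between the two marks (≈218 and 197). In the wrist view the base-plate holes (212 and 347) sit evenly about the caliper. There is an odd upward force of about 6 N, so I'll check whether the caliper has tilted in the grip.

Run:
```python
from h import *
from plant import bot
ims=[]
for k in (3,4,6):
  c=dict(np.load(f"wrist{k}.npz"));d=c["depth"]
  ims.append(cv2.resize(c["color"][195:345,225:340,::-1],None,fx=2.2,fy=2.2,interpolation=cv2.INTER_CUBIC))
  print(k,[round(float(np.median(d[y-3:y+4,x-6:x+7])),2) for x,y in ((283,230),(283,262),(283,325),(270,222))])
cv2.imwrite("pics/cmp.png",np.hstack(ims))
o=bot.get_obs();print(o["contact_force"],o["joint_positions"],o["dq"].round(4))
```

```text
3 [144.99, 142.8, 143.61, 141.63]
4 [145.27, 142.86, 143.51, 141.8]
6 [145.33, 142.69, 143.51, 142.12]
[-9.16783666 -0.49210148  5.29988904] [-0.43078265  0.66441491  1.46931298 -0.00256224  1.01351922 -2.08575734] [-0.0004  0.0013 -0.0004  0.0006 -0.0014  0.0012]
```

View pics/cmp.png

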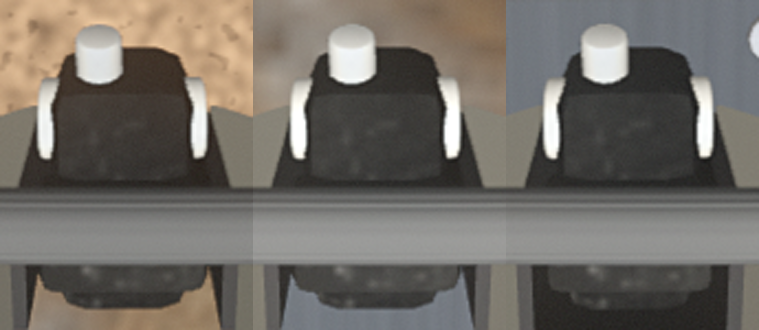

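No tilt: depths and shape match the earlier frames. I'll hold the push and ease the tool up 0.5 mm to relieve the rubber friction. Targets start from the measured pose, so I'm adding back 1.2 mm of push.

Call:
carry_out(
  motion=[
    [1,-1.2,0,-0.3,0],
    [1,-1.2,0,-0.5,0],
    [1,-1.2,0,-0.5,0],
    [1,-1.2,0,-0.5,0],
    [1,-1.2,0,-0.5,0],
    [1,-1.2,0,-0.5,0],
    [1,-1.2,0,-0.5,0],
    [1,-1.2,0,-0.5,0],
    [1,-1.2,0,-0.5,0],
    [1,-1.2,0,-0.5,0],
  ],
)

```text
time: 11.62
tool_pos: [582.4, -184.5, 61.6]
tcp_rot: [3.14, -0.009, -3.056]
contact_force: [-8.4, -1.5, 2.4]
grip_width: 30.2
```

Run:
```python
from h import *
from plant import bot
o=bot.get_obs();print(o["time"],o["tool_pos"],o["tcp_rot"],o["contact_force"],o["grip_width"])
```

```text
11.625 [ 582.41890185 -184.4923222    61.56611245] [ 3.13999352 -0.00942851 -3.05605987] [-8.40315332 -1.5079025   2.43800759] 30.16681100615343
```

Call:
carry_out(
  motion=[
    [1,-1.5,0,-0.2,0],
    [1,-1.5,0,-0.2,0],
    [1,-1.5,0,-0.2,0],
    [1,-1.5,0,-0.2,0],
    [1,-1.5,0,-0.2,0],
    [1,-1.5,0,-0.2,0],
    [1,-1.5,0,-0.2,0],
    [1,-1.5,0,-0.2,0],
    [1,-1.5,0,-0.2,0],
    [1,-1.5,0,-0.2,0],
  ],
)

```text
time: 12.88
tool_pos: [582.5, -184.5, 61.6]
tcp_rot: [3.139, -0.013, -3.056]
contact_force: [-9.2, -0.7, 4.1]
grip_width: 30.3
```

Run:
```python
from h import *
from plant import bot
o=bot.get_obs();print(o["time"],o["tool_pos"],o["tcp_rot"],o["contact_force"],o["grip_width"])
ims=[]
for n in ("side","wrist"):
  c=bot.capture(n); np.savez(f"{n}7.npz",**c)
  if n=="side": ims.append(cv2.resize(c["color"][150:200,220:290,::-1],(560,400),interpolation=cv2.INTER_CUBIC)); 
  else:
    ims.append(cv2.resize(c["color"][185:345,190:370,::-1],(450,400))[:, 105:345])
    d=c["depth"];print([round(float(np.median(d[y-3:y+4,x-6:x+7])),2) for x,y in ((283,230),(283,262),(283,325),(270,222))])
cv2.imwrite("pics/fin.png",np.hstack(ims))
o=bot.get_obs();print(o["time"],o["tool_pos"],o["contact_force"])
```

```text
12.875 [ 582.48113504 -184.46885517   61.57686623] [ 3.1393951  -0.01261455 -3.05604754] [-9.24988455 -0.71680781  4.06005395] 30.262081331909712
[145.08, 142.91, 143.58, 142.11]
12.975 [ 582.4991516  -184.47965009   61.6131379 ] [-9.77785452 -1.77538069  4.34322904]
```

View pics/fin.png

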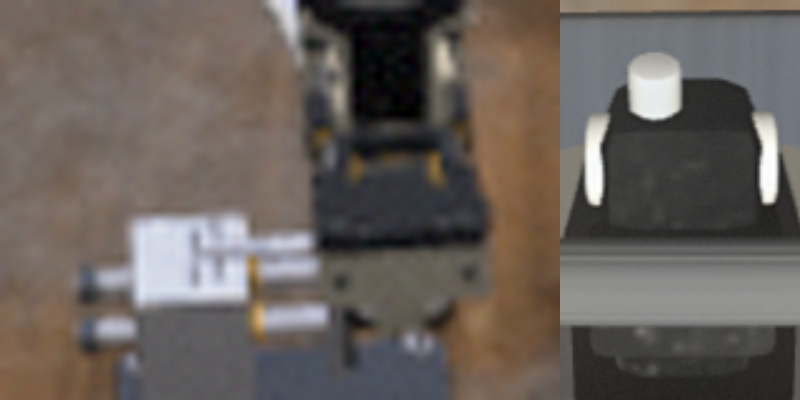

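The pointer tip (x≈205) is between the marks (≈197 and 218), the push is about 9 N, the caliper is unmoved in the grip, and it has held for more than 2 s. Handing in.

Run:
```python
from plant import bot
print(bot.close_job()); o=bot.get_obs(); print(o["time"],o["tool_pos"],o["contact_force"],o["grip_width"])
```

```text
the job is handed in; nothing more can be done
None
the job is handed in; nothing more can be done
```

I gripped the caliper across its bridge and lifted it clear of the mat. I turned it about 80° so the blunt end faced the stop, then pushed it straight in. The job was handed in at about 13 s with the arm still gripping and pressing; no verdict was reported.

**Last checks before handing in:**
- **Pointer:** it stood between the two marks in the side view, a little nearer the second one.
- **Push and grip:** the push was 8.4–9.8 N over the last 2.5 s or so, with the fingers steady at about 30 mm on the caliper.
- **Squareness:** tool tilt was about 0.013 rad, and the wrist camera showed no slip or tilt of the caliper in the grip.

**What disagreed or is uncertain:**
- **Stop position:** the top and side views differed by about 4 mm sideways. I aimed 1 mm from the top view's estimate towards the side view's. In the wrist view the caliper looked centred over the base-plate holes.
- **Vertical force:** the wrist read about 4 N upward at the end, probably friction on the rubber. Raising the tool slightly brought it down from 5.6 N but did not remove it. It makes the total contact force slightly more than the push.
- **Not re-measured:** I did not re-measure the other caliper and bystanders at the end. Nothing in the views or the force readings suggested I touched them.

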